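Brace the jar and unscrew its tight cap

TASK

Bring the capped white jar to the open end of the wooden brace and slide it along the channel, its square foot under the steel lips, until it is fully home against the end stop. Then unscrew the tight cap counterclockwise (seen from above) just until its lugs let go of the neck, and lift it straight up a couple of centimetres. Finish while still holding the cap level just above the mouth, the jar still upright and home in the brace; do not tip the jar or disturb the other things.

Things in the scene. Friction and masses are not known exactly. Their poses are not given: they have to be found in the camera images.
- jar: white ceramic jar, 0.45 kg, 90 mm high without cap. Square foot 68x68 mm, 8 thick; round body 52 mm across up to z = 66, shoulder to 72, neck 36 across to 90. Origin: centre of the foot's underside, z up, x and y along the foot's sides; all four quarter turns fit the brace. Standing free, jar and closed cap turn together (the cap is tighter than the foot's friction), so it can be moved by cap or body.
- jar_mouth (a point): centre of the top of the jar's neck, 90 mm above the jar's origin. The neck has three thread segments (hidden by the cap) and a springy rubber seal that pushes the cap up with about 15 N; turning the cap takes about 0.2 to 0.3 N m, more than the free-standing jar resists, so the jar must be in the brace.
- cap: round ribbed steel screw cap, 57 mm across, 23 high, 50 g, 2 mm wider all round than the jar's body. Origin: centre of its lower rim, z up; closed it is 75 to 77 mm above the jar's origin. With A = cap yaw - jar yaw, modulo 2.094 rad (three equal lugs), it starts closed at A = 0.15 to 0.5 and, turned counterclockwise, is free to lift at A = 1.15 to 1.7 (best 1.42).
- cap_top (a point): centre of the cap's top face, 23 mm above the cap's origin. A counterclockwise turn of 1.0 rad in one grip always frees the cap, and up to 1.2 is safe; a stop on the neck ends the turn at A = 1.76. The cap climbs 2 mm on the way and is then pushed up a little more by the seal; keeping it at one height while turning does no harm.
- brace: U-shaped wooden brace with steel lips, fixed to the worktop, 22 mm high, rails 103 mm wide over all. Origin, on the worktop: where the jar's origin is when fully home. The channel opens to its own -y; end stop at y = +36 mm (2 mm behind the foot when exactly home). Straight rails from y = +36 to -70 mm, 71 mm apart inside (foot + 3 mm). All four jar quarter turns fit.
- brace_mouth (a point): on the worktop at the outer end of the brace's open mouth, 103 mm to -y of its origin. From y = -70 mm to here flared guides, 18 mm high, without lips, widen the channel to about 100 mm. Along the straight rails steel lips overhang the channel by 6 mm each side at z = 18 to 22 mm (59 mm between them): the foot enters only by sliding along the worktop.
- ribbon_spool: bystander: pale ribbon spool lying flat, 66 mm across, 22 high; origin under its centre
- stamp: bystander: wooden hand stamp, 32x44 mm, 65 high; origin under its centre
- marker: bystander: marker pen lying near the front edge, 17x135x16 mm; origin under its centre
- tongs: bystander: metal tongs lying near the front edge, 33x193x24 mm; origin under the centre
- gift_box_1: bystander: cardboard gift box at the right, 66x66x48 mm; origin under its centre
- gift_box_3: bystander: flat cardboard gift box at the right front, 62x100x30 mm; origin under its centre
- tape_roll: bystander: roll of tape lying flat, about 97 mm across, 25 high; origin under its centre
Not all that is in view belongs to the job. What is shaped like the cap but black is not meant.

How it is judged:
On the way, in this order (a step that is already met when the one before it is completed fails the run):
1. the jar is fully home in the brace, upright, with its cap still closed (horizontal distance between jar and brace below 0.006 m and height (world z) of jar below 0.004 m and angle between jar's own z axis and vertical below 0.06 rad and z of cap in the frame of jar below 0.0785 m), for 0.2 s.
2. the cap is lifted clear of the neck while the jar stays in the brace (z of cap in the frame of jar above 0.087 m and horizontal distance between jar and brace below 0.012 m), for 0.1 s.
At the end, for the whole second after the job is handed in: The gripper holds the cap still and level (within 0.2 rad), its lower rim 12 to 50 mm above where it sat when closed, within 15 mm of the jar's axis and not touching the jar; the jar stands upright on the worktop within 12 mm of home in the brace (all of step 2 and height (world z) of jar below 0.005 m and angle between jar's own z axis and vertical below 0.08 rad and z of cap in the frame of jar below 0.125 m and horizontal distance between cap and jar below 0.015 m and angle between cap's own z axis and vertical below 0.2 rad and linear speed of cap below 0.02 m/s and contact force between the fingers and cap above 1 N and contact force between cap and jar below 0.1 N); the arm keeps its last pose, push and grip.
It fails at once if the jar is tipped by more than 0.3 rad (angle between jar's own z axis and vertical above 0.3 rad).
It fails at once if a bystander is shifted by more than 25 mm (distance of any of ribbon_spool, stamp, marker, tongs, gift_box_1, gift_box_3, tape_roll from where it was at the start of the episode above 0.025 m).
It also fails if it takes over 54 s, if anything falls off the work surface, if the arm or the gripper's body presses on something with over 40 N, if the wrist force passes 120 N, or if a joint passes its speed limit or range.

ROBOT

A 6-joint arm with a two-finger parallel gripper is mounted at the origin on a cart in front of the work surface, level with it; the furniture and walls round the work are solid. World frame = base frame: x ahead of the robot, y to its left, z up, the work surface at z = 0. Lengths are in m, angles in rad, forces in N, time in s.
With the tool pointing down it reaches from about 0.3 to 0.775 m from the base axis. Payload 14.6 kg.
Tool frame: the origin (TCP) lies on the front face of the gripper's body, between the roots of the fingers; the fingertips stand 97 mm ahead of it and the grasp point (between the pads) lies 78 mm ahead of it; z points along the fingers, y is the direction in which the jaws open and shut (so a half turn about z gives the same grasp; the last joint's range is limited). The gripper opens to 94 mm and grips with 3 to 60 N. Pads are 16 mm wide; open, the fingers measure 119 mm over their backs; the gripper's body (75 mm by 177 mm) begins 78 mm behind the grasp point.
Start: joints at [-1.212, 0.3, 1.521, -0, 1.321, -0.067], TCP at [0.227, -0.501, 0.303] pointing down, gripper open.
Joint ranges: [-3.03, 3.03], [-0.79, 2.21], [0.23, 2.52], [-1.04, 4.18], [0, 3.07], [-2.55, 2.55]. Speed limits (rad/s): [2.22, 2.22, 2.57, 3.14, 3.14, 3.14].

INTERFACE

Orientations are given as [roll, pitch, yaw] about the fixed x, y, z axes, in that order (R = Rz(yaw) Ry(pitch) Rx(roll)).
In Python, from station import ctrl gives the robot as it stands. The module is installed in compiled form; this text tells all that it offers.
- The arm moves only by the shell command python3 -m pendant 'ROWS' [FORCE]. ROWS is JSON, a list of rows, each an object of numbers: "rx", "ry", "rz": the turn, a rotation vector about the tool's x, y, z each as a share of 4 degrees, from -1 to 1; "tx", "ty", "tz": the shift along the tool's x, y, z each as a share of 0.04 m, from -1 to 1; "grip": the gripper command: -1 is fully open, 1 is shut, values between are in proportion. A call has 1 to 8 rows; each row shifts and turns the pose as measured when the row begins, along the tool's axes as they then stand; what a row does not reach is not made up. A row lasts 1/12 s, in which the tool goes at most 41.7 mm and 7.16 degrees, less where a joint would pass 70% of its speed; a pose out of reach is approached as far as the arm can. A call with a number of a shift or a turn outside -1 to 1 is refused whole. A call with a gripper value outside its range is refused whole. The fingers move at their own pace and stop on an object; FORCE is the grip in N (left out, the last holds). Time passes only in rows, so rows that do not move let the fingers close. It gives the time, the measured TCP pose, the force and the opening at its end, in the units of the state.
- ctrl.get_obs(): the state, without advancing time (a new reading comes with each control period).
- ctrl.camera(name): name is "scene" or "top" or "wrist"; returns a dict with "pixels" (480x640x3 uint8, blue, green, red), "fx", "fy", "cx", "cy" (pixels), "world_from_camera" (4x4, takes a point from camera to world coordinates). Camera axes: x right, y up, looking along -z (the intrinsics and any distortion apply to the point x, -y, -z); pixel columns grow to the right and rows downward; lengths in m; the calibration is good to about 2 mm. A picture is of the moment at which its call begins. There is no depth.
- ctrl.hand_in(): hands the job in, once; it reports no verdict.
The state is a dict: "time_s": time; "qpos": joint angles; "joint_vel": joint speeds; "tau": joint torques, N m; "ee_pos": TCP position; "eef_rot": TCP orientation; "force": force on the tool from outside, world axes, zero at the start; "moment": the same for the moment, N m; "grip_width": finger opening in m.
Only numpy, scipy, OpenCV 4.12 (cv2) and the standard library are available. Lean on these libraries where they do the work, as an engineer would, in place of code of your own. Each camera call takes 0.05 s, during which the arm holds its last target.

## Working session

There is one attempt and no reset: what is moved stays moved. The work goes in short steps, Python scripts to look and compute and a shell command to move; the robot and the scene stay as the last step left them, time stands still between calls to the robot, and variables do not carry over. Pictures are saved under pics/ and viewed, and the job is handed in when it is done.

```bash
mkdir -p pics; cat > h.py <<'E'
import numpy as np, cv2
from station import ctrl
def snap(name,fn):
    c=ctrl.camera(name); cv2.imwrite('pics/'+fn+'.png',c['pixels'])
    np.savez('pics/'+fn+'.npz',**{k:np.asarray(v) for k,v in c.items()}); return c
def load(fn): return np.load('pics/'+fn+'.npz')
def ray(c,u,v,z):
    T=np.asarray(c['world_from_camera']); d=np.array([(u-c['cx'])/c['fx'],-(v-c['cy'])/c['fy'],-1.])
    d=T[:3,:3]@d; o=T[:3,3]; return o+d*(z-o[2])/d[2]
def proj(c,p):
    T=np.linalg.inv(np.asarray(c['world_from_camera'])); q=T[:3,:3]@np.asarray(p)+T[:3,3]
    return np.array([c['cx']-c['fx']*q[0]/q[2], c['cy']+c['fy']*q[1]/q[2]])
def crop(fn,x0,y0,x1,y1,s,out):
    im=cv2.imread('pics/'+fn+'.png')[y0:y1,x0:x1]; cv2.imwrite('pics/'+out+'.png',cv2.resize(im,None,fx=s,fy=s,interpolation=cv2.INTER_CUBIC))
E
python3 - <<'E'
from h import *
for n in ['scene','top']:
    c=snap(n,n+'0'); print(n,c.keys(),c['fx'],c['cx'],c['cy'],np.round(c['world_from_camera'],3).tolist())
print(ctrl.get_obs())
E
```

```text
scene dict_keys(['pixels', 'fx', 'fy', 'cx', 'cy', 'world_from_camera']) 501.2251050903079 317.11984539475606 238.25904739045103 [[0.647, 0.422, -0.635, -0.353], [-0.763, 0.338, -0.551, -0.727], [-0.018, 0.841, 0.541, 0.831], [0.0, 0.0, 0.0, 1.0]]
top dict_keys(['pixels', 'fx', 'fy', 'cx', 'cy', 'world_from_camera']) 448.1730788903101 320.0976028068799 247.65648117354434 [[0.02, 0.995, -0.097, 0.42], [-0.999, 0.024, 0.033, 0.019], [0.036, 0.096, 0.995, 1.056], [0.0, 0.0, 0.0, 1.0]]
{'time_s': 0.1, 'qpos': array([-1.21157761e+00,  3.00383889e-01,  1.52151936e+00,  1.03652415e-05,
        1.32069922e+00, -6.66008871e-02]), 'joint_vel': array([ 0.00081008, -0.0035581 , -0.002895  , -0.00042814,  0.00284955,
        0.0002336 ]), 'tau': array([ 2.23820214e-03, -5.32639539e+01, -3.53278828e+01,  7.10363220e-02,
        2.35344912e-02, -8.17948444e-05]), 'ee_pos': array([ 0.22713705, -0.50075691,  0.30216023]), 'eef_rot': array([-3.14058574e+00, -7.72231200e-05,  4.25817000e-01]), 'force': array([0.55192756, 0.25840783, 1.08860488]), 'moment': array([-0.03396129,  0.06109295, -0.00383047]), 'grip_width': 0.09392623341908521}
```

View pics/top0.png

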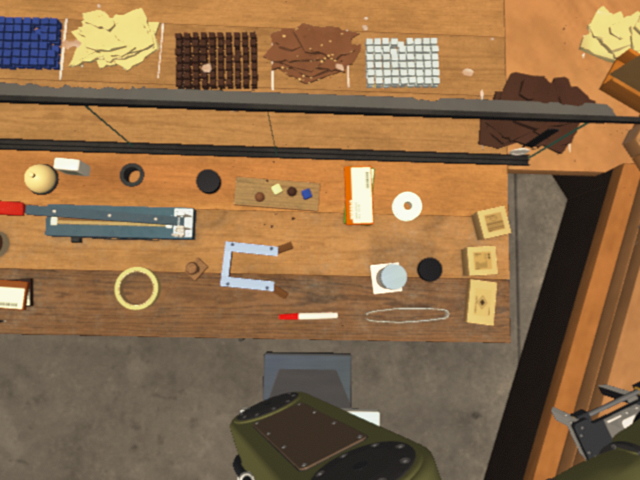

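View pics/scene0.png

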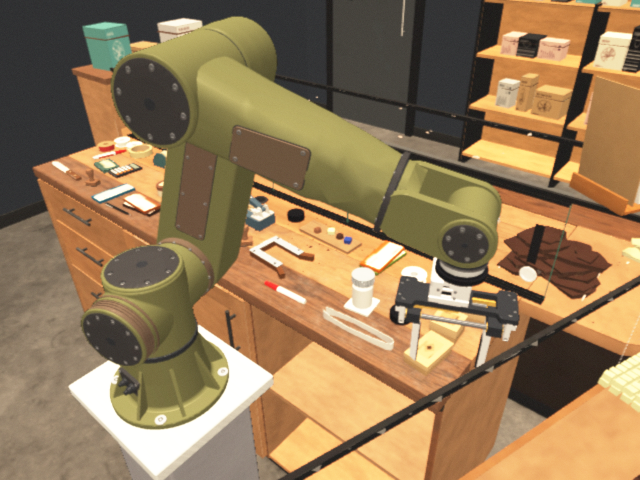

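The top view shows the brace around (250,267) with its mouth to the right, the jar at (388,278), the black cap at (430,268), the spool at (407,206), the marker at (308,316), the tongs at (408,314) and the stamp at (196,268). I'll enlarge it.

```bash
python3 - <<'E'
from h import *
crop('top0',200,225,300,310,8,'c1'); crop('top0',355,225,455,325,6,'c2')
crop('scene0',310,240,440,370,5,'c3')
E
```

```text
(no output)
```

View pics/c1.png

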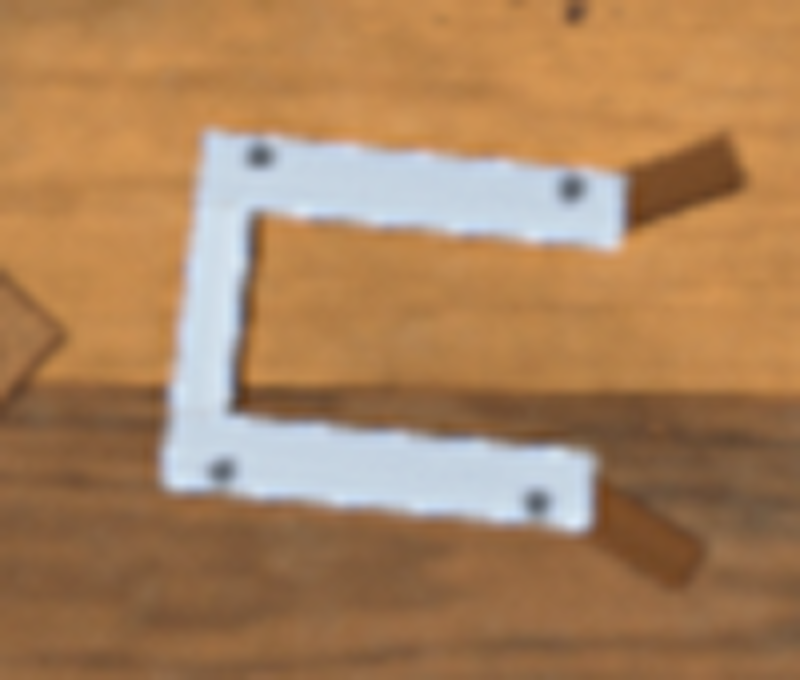

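View pics/c2.png

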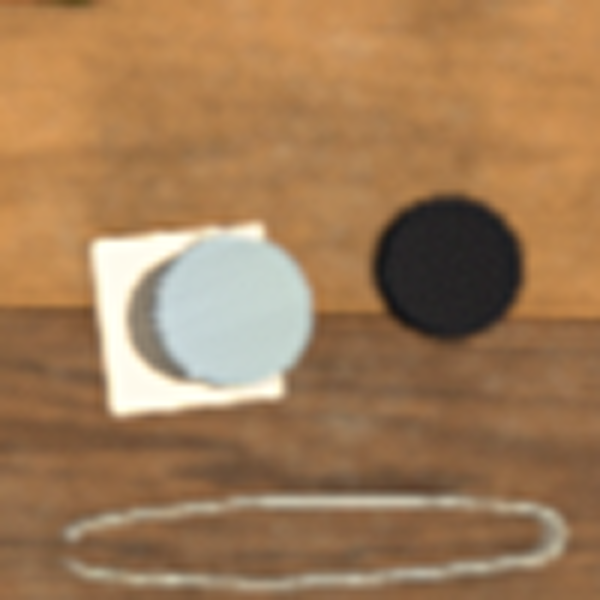

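View pics/c3.png

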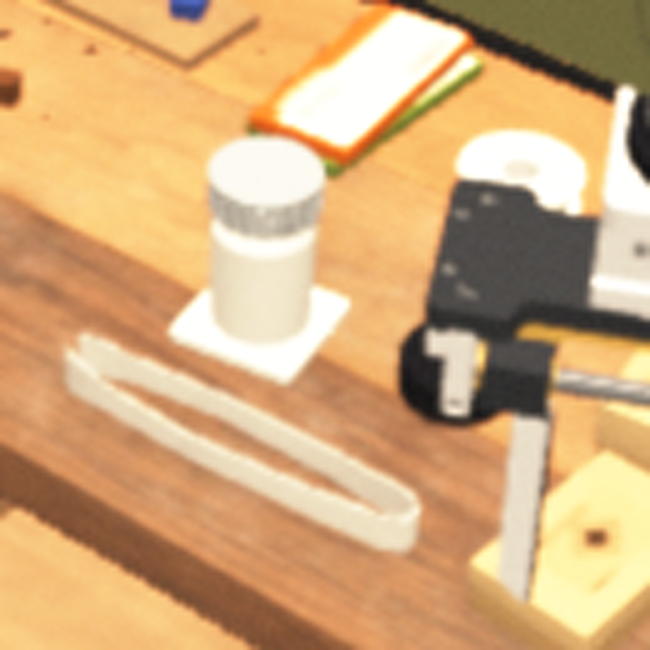

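```bash
python3 - <<'E'
from h import *
c=load('top0')
def P(x0,y0,s,pts,z): return np.array([ray(c,x0+(x+.5)/s-.5,y0+(y+.5)/s-.5,z)[:2] for x,y in pts])
o=P(200,225,8,[(205,130),(628,175),(592,533),(163,488)],.022)
print('outer',o.round(4).tolist(),[np.linalg.norm(o[i]-o[(i+1)%4]).round(4) for i in range(4)])
i=P(200,225,8,[(252,212),(620,247),(597,455),(232,412)],.022)
print('inner',i.round(4).tolist(),[np.linalg.norm(i[k]-i[(k+1)%4]).round(4) for k in range(4)])
# brace -y direction
d=(o[1]+o[2]-o[0]-o[3]);d/=np.linalg.norm(d); d2=(i[1]+i[2]-i[0]-i[3]);d2/=np.linalg.norm(d2)
a=np.array([o[0]-o[3],o[1]-o[2]]).mean(0); 
print('-y dir',d,d2,'yaw',np.arctan2(d[0],-d[1]),np.arctan2(d2[0],-d2[1]),'from across',np.arctan2(a[1],a[0]))
end=(o[1]+o[2])/2; print('origin est from mouth end',end-d*.070,'from inner',(i[1]+i[2])/2-d*.07,'stop end',(i[0]+i[3])/2+d*.036)
f=P(355,225,6,[(92,240),(263,222),(285,397),(113,415)],.008)
print('foot',f.round(4).tolist(),[np.linalg.norm(f[k]-f[(k+1)%4]).round(4) for k in range(4)],f.mean(0))
e=f[1]-f[0]; e2=f[2]-f[3]; print('foot edge ang',np.arctan2(e[0],-e[1]),np.arctan2(e2[0],-e2[1]))
print('cap',P(355,225,6,[(235,311),(157,311),(313,311)],.099))
print('black',P(355,225,6,[(449,267),(449,195),(449,338)],.02))
for n,p,z in [('spool',(407,206),.022),('tongs',(367,318),.024),('tongsR',(449,314),.024),('tongstop',(408,309),.024),('marker',(308,316),.016)]: print(n,ray(c,*p,z))
s=load('scene0')
ps=P
print('scene cap top',ray(s,310+267/5-.4,240+172/5-.4,.099))
E
```

```text
outer [[0.5316, 0.2034], [0.5214, 0.0814], [0.4182, 0.0887], [0.4285, 0.2112]] [np.float64(0.1224), np.float64(0.1035), np.float64(0.1229), np.float64(0.1033)]
inner [[0.5082, 0.189], [0.5005, 0.0831], [0.4405, 0.0879], [0.4506, 0.1924]] [np.float64(0.1062), np.float64(0.0602), np.float64(0.105), np.float64(0.0577)]
-y dir [-0.08340363 -0.99651585] [-0.08407862 -0.99645912] yaw -0.08350063333737329 -0.08417799353971482 from across -0.07267867135041574
origin est from mouth end [0.47565376 0.15482952] from inner [0.47633818 0.15529647] stop end [0.47637324 0.15485802]
foot [[0.485, -0.1344], [0.4936, -0.2019], [0.4253, -0.2108], [0.4169, -0.1433]] [np.float64(0.068), np.float64(0.0689), np.float64(0.068), np.float64(0.0687)] [ 0.45521096 -0.17259399]
foot edge ang 0.12666957639355514 0.12311314461387653
cap [[ 0.45511787 -0.17274708]
 [ 0.45451823 -0.14468918]
 [ 0.45571875 -0.20086325]]
black [[ 0.47687831 -0.27227451]
 [ 0.5049751  -0.27237048]
 [ 0.44931414 -0.27218035]]
spool [ 0.62439574 -0.21887973  0.022     ]
tongs [ 0.36144354 -0.12653469  0.024     ]
tongsR [ 0.37401419 -0.316384    0.024     ]
tongstop [ 0.38366002 -0.2210906   0.024     ]
marker [0.36307056 0.00852422 0.016     ]
scene cap top [ 0.4544352  -0.17087067  0.099     ]
```

Measurements agree with each other and with the given sizes: the brace is at about (0.476, 0.155) with yaw −0.08, and the jar is at (0.455, −0.173) with yaw +0.125. I'll turn the tool to the jar's yaw first, so the jaw axis runs along the slide direction.

```bash
cat >> h.py <<'E'
from scipy.spatial.transform import Rotation as Ro
def go(x,y,z,yaw):
    o=ctrl.get_obs(); R=Ro.from_euler('xyz',o['eef_rot']); 
    d=R.inv().apply(np.array([x,y,z])-o['ee_pos'])/.04
    t=Ro.from_euler('xyz',[np.pi,0,yaw]); w=(R.inv()*t).as_rotvec(degrees=True)/4
    print('pos',o['ee_pos'].round(4),'rot',o['eef_rot'].round(4),'w',round(o['grip_width'],4),'F',o['force'].round(2),'M',o['moment'].round(2),'t',round(o['time_s'],2),'q',o['qpos'].round(2))
    print('units t',d.round(2),'r',w.round(2))
E
python3 -m pendant '[{"rz":0.86,"grip":-1},{"rz":0.86,"grip":-1},{"rz":0.86,"grip":-1},{"rz":0.86,"grip":-1},{"rz":0.86,"grip":-1},{"grip":-1}]' 50
python3 -c "
from h import *; go(.4552,-.1727,.26,.125)"
```

```text
pos [ 0.2271 -0.5008  0.3022] rot [-3.1406e+00 -1.0000e-04  4.2580e-01] w 0.0939 F [0.55 0.26 1.09] M [-0.03  0.06 -0.  ] t 0.1 q [-1.21  0.3   1.52  0.    1.32 -0.07]
units t [ 8.58 -5.11  1.06] r [-0.01  0.    4.31]$[0]: bad value
```

```bash

python3 -m pendant '[{"rx":0,"ry":0,"rz":0.86,"tx":0,"ty":0,"tz":0,"grip":-1},{"rx":0,"ry":0,"rz":0.86,"tx":0,"ty":0,"tz":0,"grip":-1},{"rx":0,"ry":0,"rz":0.86,"tx":0,"ty":0,"tz":0,"grip":-1},{"rx":0,"ry":0,"rz":0.86,"tx":0,"ty":0,"tz":0,"grip":-1},{"rx":0,"ry":0,"rz":0.86,"tx":0,"ty":0,"tz":0,"grip":-1}]' 50
python3 -c "
from h import *; go(.4552,-.1727,.26,.125)"
```

```text
time_s: 0.52
ee_pos: [0.227, -0.5003, 0.3003]
eef_rot: [-3.137, 0.001, 0.115]
force: [0.7, 0.2, -0.7]
grip_width: 0.0937
pos [ 0.227  -0.5003  0.3003] rot [-3.137e+00  1.100e-03  1.150e-01] w 0.0937 F [ 0.73  0.21 -0.7 ] M [ 0.01  0.03 -0.01] t 0.52 q [-1.21  0.3   1.52  0.    1.32  0.24]
units t [ 6.61 -7.48  1.04] r [-0.07  0.02 -0.14]
```

```bash

python3 -m pendant '[{"rx":0,"ry":0,"rz":0,"tx":0.6,"ty":-0.7,"tz":0,"grip":-1},{"rx":0,"ry":0,"rz":0,"tx":0.6,"ty":-0.7,"tz":0.1,"grip":-1},{"rx":0,"ry":0,"rz":0,"tx":0.6,"ty":-0.7,"tz":0.1,"grip":-1},{"rx":0,"ry":0,"rz":0,"tx":0.6,"ty":-0.7,"tz":0.1,"grip":-1},{"rx":0,"ry":0,"rz":0,"tx":0.6,"ty":-0.7,"tz":0.1,"grip":-1},{"rx":0,"ry":0,"rz":0,"tx":0.6,"ty":-0.7,"tz":0.1,"grip":-1},{"rx":0,"ry":0,"rz":0,"tx":0.6,"ty":-0.7,"tz":0.1,"grip":-1},{"rx":0,"ry":0,"rz":0,"tx":0.6,"ty":-0.7,"tz":0.1,"grip":-1}]'
python3 -c "
from h import *; go(.4552,-.1727,.26,.125)"
```

```text
time_s: 1.18
ee_pos: [0.3952, -0.2503, 0.2699]
eef_rot: [-3.135, 0.003, 0.1]
force: [1.3, 0.4, -0.0]
grip_width: 0.094
pos [ 0.3952 -0.2503  0.2699] rot [-3.1349  0.0032  0.0999] w 0.094 F [ 1.27  0.36 -0.  ] M [-0.02 -0.03  0.01] t 1.18 q [-0.64  0.15  1.78  0.    1.21  0.83]
units t [ 1.69 -1.78  0.25] r [-0.1   0.05 -0.36]
```

```bash

python3 -m pendant '[{"rx":-0.03,"ry":0,"rz":-0.1,"tx":0.5,"ty":-0.5,"tz":0.08,"grip":-1},{"rx":-0.03,"ry":0,"rz":-0.1,"tx":0.5,"ty":-0.5,"tz":0.08,"grip":-1},{"rx":-0.03,"ry":0.05,"rz":-0.1,"tx":0.5,"ty":-0.5,"tz":0.08,"grip":-1},{"rx":0,"ry":0,"rz":-0.1,"tx":0.25,"ty":-0.3,"tz":0,"grip":-1},{"rx":0,"ry":0,"rz":0,"tx":0,"ty":0,"tz":0,"grip":-1}]'
python3 - <<'E'
from h import *
go(.4552,-.1727,.24,.125); snap('wrist','w1')
E
```

```text
time_s: 1.6
ee_pos: [0.4611, -0.1608, 0.2583]
eef_rot: [-3.139, 0.001, 0.135]
force: [-0.3, -0.1, 0.2]
grip_width: 0.0943
pos [ 0.4611 -0.1608  0.2583] rot [-3.1391e+00  1.4000e-03  1.3490e-01] w 0.0943 F [-0.33 -0.07  0.22] M [0.05 0.02 0.02] t 1.6 q [-0.41  0.21  1.75  0.    1.19  1.02]
units t [-0.18  0.28  0.46] r [-0.04  0.02  0.14]
```

View pics/w1.png

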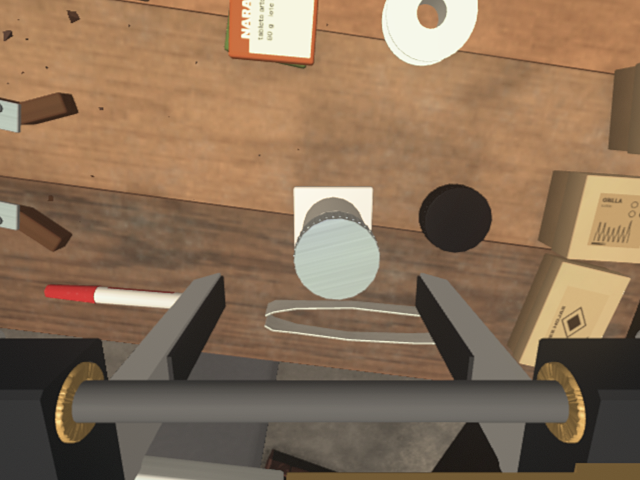

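The wrist view shows the cap at (337,258) on its foot, aligned with the image, and the black cap at (455,218). I'll check the cap's position from this view.

```bash

python3 - <<'E'
from h import *
c=load('w1'); print(ray(c,337,258.5,.099)); print(ray(c,294,258,.099),ray(c,379.5,258,.099))
f=np.array([ray(c,294,187.5,.008),ray(c,373,187.5,.008)]); print(f, f[0]-f[1], np.linalg.norm(f[0]-f[1]))
E
```

```text
[ 0.45836417 -0.17266159  0.099     ]
[ 0.45497918 -0.14506347  0.099     ] [ 0.46237851 -0.19982622  0.099     ]
[[ 0.48608736 -0.13540545  0.008     ]
 [ 0.49501998 -0.20173786  0.008     ]] [-0.00893262  0.06633241  0.        ] 0.06693116284757922
```

```bash

python3 -m pendant '[{"rx":-0.02,"ry":0.02,"rz":0.1,"tx":-0.15,"ty":0.2,"tz":0.3,"grip":-1},{"rx":-0.02,"ry":0,"rz":0.04,"tx":-0.03,"ty":0.07,"tz":0.4,"grip":-1},{"rx":0,"ry":0,"rz":0,"tx":0,"ty":0,"tz":0,"grip":-1}]'
python3 - <<'E'
from h import *
go(.4552,-.1727,.166,.125)
E
```

```text
time_s: 1.9
ee_pos: [0.4536, -0.1751, 0.2297]
eef_rot: [3.14, 0.0, 0.124]
force: [-0.8, 0.6, -0.4]
grip_width: 0.0943
pos [ 0.4536 -0.1751  0.2297] rot [3.1405 0.     0.1243] w 0.0943 F [-0.76  0.6  -0.37] M [ 0.04 -0.    0.  ] t 1.9 q [-0.44  0.24  1.78 -0.    1.12  1.  ]
units t [ 0.05 -0.06  1.59] r [ 0.02  0.   -0.01]
```

```bash

python3 -m pendant '[{"rx":0,"ry":0,"rz":0,"tx":0.07,"ty":-0.06,"tz":0.4,"grip":-1},{"rx":0,"ry":0,"rz":0,"tx":0.02,"ty":0,"tz":0.4,"grip":-1},{"rx":0,"ry":0,"rz":0,"tx":0,"ty":0,"tz":0.4,"grip":-1},{"rx":0,"ry":0,"rz":0,"tx":0,"ty":0,"tz":0.3,"grip":-1},{"rx":0,"ry":0,"rz":0,"tx":0,"ty":0,"tz":0,"grip":-1}]'
python3 - <<'E'
from h import *
go(.4562,-.1727,.166,.125)
E
```

```text
time_s: 2.32
ee_pos: [0.4555, -0.1765, 0.1705]
eef_rot: [3.139, -0.001, 0.119]
force: [-0.1, -0.7, -0.5]
grip_width: 0.0943
pos [ 0.4555 -0.1765  0.1705] rot [ 3.1392e+00 -1.3000e-03  1.1850e-01] w 0.0943 F [-0.11 -0.69 -0.54] M [0.03 0.06 0.  ] t 2.32 q [-0.44  0.32  1.83 -0.    0.99  1.01]
units t [ 0.03 -0.09  0.11] r [ 0.03 -0.02 -0.09]
```

```bash

python3 -m pendant '[{"rx":0.03,"ry":-0.02,"rz":-0.09,"tx":0.04,"ty":-0.12,"tz":0.12,"grip":-1},{"rx":0,"ry":0,"rz":0,"tx":0,"ty":0,"tz":0,"grip":-1},{"rx":0,"ry":0,"rz":0,"tx":0,"ty":0,"tz":0,"grip":1},{"rx":0,"ry":0,"rz":0,"tx":0,"ty":0,"tz":0,"grip":1},{"rx":0,"ry":0,"rz":0,"tx":0,"ty":0,"tz":0,"grip":1},{"rx":0,"ry":0,"rz":0,"tx":0,"ty":0,"tz":0,"grip":1},{"rx":0,"ry":0,"rz":0,"tx":0,"ty":0,"tz":0,"grip":1},{"rx":0,"ry":0,"rz":0,"tx":0,"ty":0,"tz":0,"grip":1}]' 40
python3 - <<'E'
from h import *
go(.4562,-.1727,.166,.125)
E
```

```text
time_s: 2.98
ee_pos: [0.4573, -0.1728, 0.1699]
eef_rot: [3.139, -0.004, 0.124]
force: [-0.8, 4.7, 4.0]
grip_width: 0.0573
pos [ 0.4573 -0.1728  0.1699] rot [ 3.139  -0.0038  0.1237] w 0.0573 F [-0.76  4.72  3.95] M [ 0.83  0.13 -0.02] t 2.98 q [-0.44  0.32  1.83 -0.    0.98  1.01]
units t [-0.03 -0.01  0.1 ] r [ 0.04 -0.06 -0.02]
```

Width 57.3 mm means the grip is on the cap. I'll lift slightly and look.

```bash

python3 -m pendant '[{"rx":0,"ry":0,"rz":0,"tx":0,"ty":0,"tz":-0.2,"grip":1},{"rx":0,"ry":0,"rz":0,"tx":0,"ty":0,"tz":-0.3,"grip":1},{"rx":0,"ry":0,"rz":0,"tx":0,"ty":0,"tz":-0.2,"grip":1},{"rx":0,"ry":0,"rz":0,"tx":0,"ty":0,"tz":0,"grip":1}]' 
python3 - <<'E'
from h import *
snap('scene','s2');snap('wrist','w2');crop('s2',320,220,440,340,5,'c4')
go(.464,.0075,.20,-.08)
E
```

```text
time_s: 3.32
ee_pos: [0.4562, -0.1723, 0.1986]
eef_rot: [3.141, -0.0, 0.124]
force: [0.0, -0.6, -5.3]
grip_width: 0.0552
pos [ 0.4559 -0.1722  0.1973] rot [-3.1412e+00  1.1000e-03  1.2380e-01] w 0.0549 F [-0.54  0.36 -5.32] M [ 0.01  0.06 -0.06] t 3.42 q [-0.44  0.28  1.81 -0.    1.05  1.01]
units t [ 0.76 -4.43 -0.07] r [-0.    0.02  2.92]
```

View pics/c4.png

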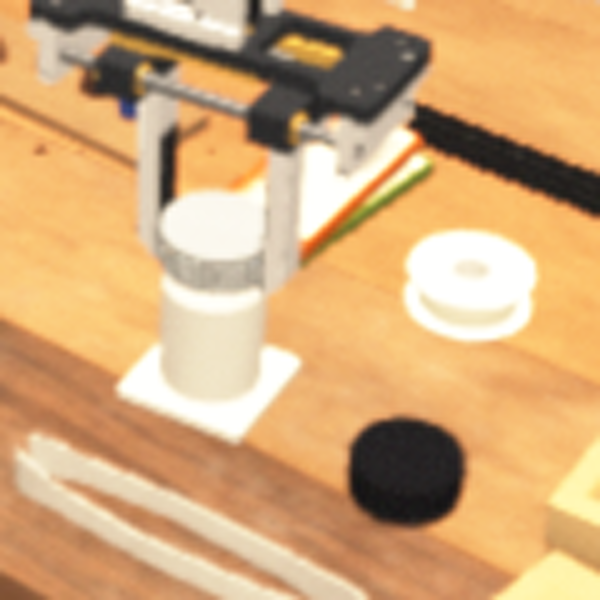

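View pics/w2.png

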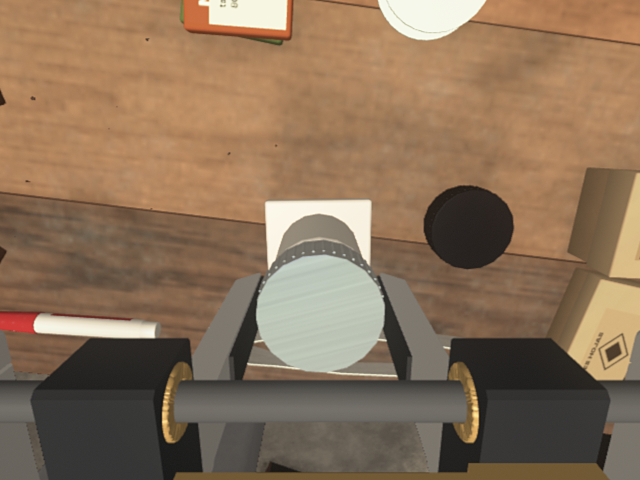

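The jar hangs upright in the grip and the wrist force of 5.3 N matches its weight. I'll carry it to just outside the mouth.

```bash

python3 -m pendant '[{"rx":0,"ry":0,"rz":0.4,"tx":0.04,"ty":-0.3,"tz":0,"grip":1},{"rx":0,"ry":0,"rz":0.5,"tx":0.04,"ty":-0.6,"tz":0,"grip":1},{"rx":0,"ry":0,"rz":0.5,"tx":0.04,"ty":-0.6,"tz":0,"grip":1},{"rx":0,"ry":0,"rz":0.5,"tx":0.04,"ty":-0.6,"tz":0,"grip":1},{"rx":0,"ry":0,"rz":0.4,"tx":0.04,"ty":-0.6,"tz":0,"grip":1},{"rx":0,"ry":0,"rz":0.4,"tx":0.04,"ty":-0.6,"tz":0,"grip":1},{"rx":0,"ry":0,"rz":0.2,"tx":0.04,"ty":-0.5,"tz":0,"grip":1},{"rx":0,"ry":0,"rz":0,"tx":0,"ty":-0.3,"tz":0,"grip":1}]' 
python3 - <<'E'
from h import *
go(.464,.0075,.20,-.08)
E
```

```text
time_s: 4.08
ee_pos: [0.4631, -0.0034, 0.1926]
eef_rot: [-3.141, 0.008, -0.094]
force: [-0.0, -0.8, -5.0]
grip_width: 0.0549
pos [ 0.4631 -0.0034  0.1926] rot [-3.141   0.0081 -0.0942] w 0.0549 F [-0.02 -0.82 -4.99] M [ 0.01  0.01 -0.03] t 4.08 q [-0.09  0.24  1.87  0.    1.03  1.58]
units t [-0.   -0.27 -0.18] r [-0.01  0.12 -0.2 ]
```

```bash

python3 -m pendant '[{"rx":0,"ry":0.1,"rz":-0.2,"tx":0,"ty":-0.2,"tz":0.1,"grip":1},{"rx":0,"ry":0,"rz":0,"tx":0,"ty":-0.04,"tz":0.2,"grip":1},{"rx":0,"ry":0,"rz":0,"tx":0,"ty":0,"tz":0,"grip":1}]' 
python3 - <<'E'
from h import *
snap('top','t3');crop('t3',200,210,350,310,5,'c5');snap('scene','s3');crop('s3',230,180,350,300,5,'c6')
go(.464,.0075,.175,-.08)
E
```

```text
time_s: 4.33
ee_pos: [0.4634, 0.0086, 0.1782]
eef_rot: [-3.141, 0.002, -0.075]
force: [-0.1, -0.4, -5.5]
grip_width: 0.0546
pos [0.4638 0.008  0.1794] rot [-3.1409e+00  1.2000e-03 -7.6500e-02] w 0.055 F [-1.01  0.14 -5.29] M [ 0.    0.02 -0.01] t 4.43 q [-0.06  0.26  1.89  0.    1.    1.58]
units t [0.01 0.01 0.11] r [-0.01  0.02  0.05]
```

View pics/c5.png

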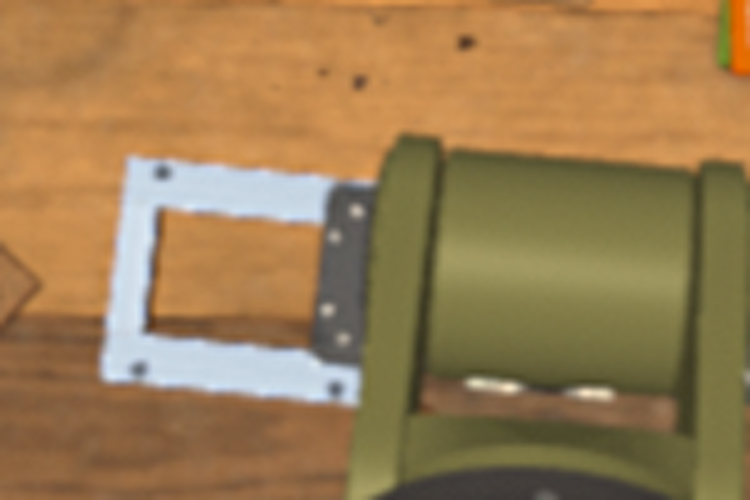

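View pics/c6.png

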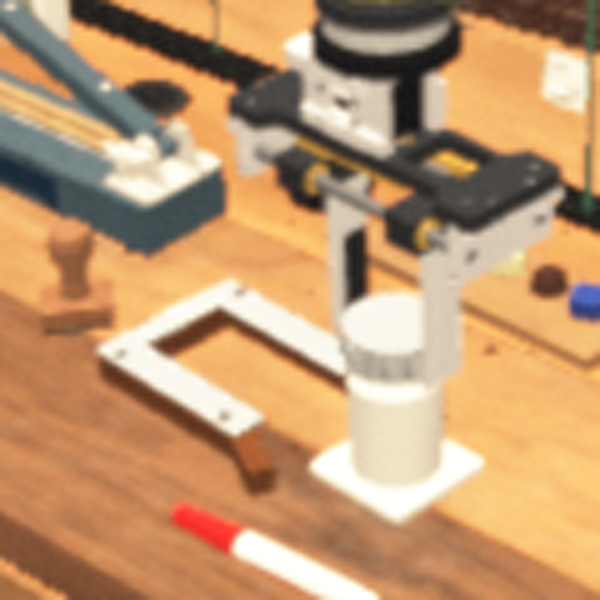

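The scene crop shows the jar upright outside the mouth, with foot corners at about (310,467), (398,520) and (483,462). I'll compare it with the brace in the same picture, and with the wrist view.

```bash

python3 - <<'E'
from h import *
c=load('s3')
def P(pts,z): return np.array([ray(c,230+(x+.5)/5-.5,180+(y+.5)/5-.5,z)[:2] for x,y in pts])
f=P([(310,467),(398,520),(483,462)],.0175); print(f.round(4).tolist(), np.linalg.norm(f[0]-f[1]),np.linalg.norm(f[2]-f[1]),'centre',(f[0]+f[2])/2)
e=f[2]-f[1];e1=f[1]-f[0];print('yaws',np.arctan2(e[0],-e[1]),np.arctan2(e1[0],-e1[1]))
b=P([(98,350),(230,280),(265,417)],.022); print(b.round(4).tolist())
snap('wrist','w3')
E
```

```text
[[0.4266, 0.044], [0.4215, -0.0237], [0.4891, -0.0261]] 0.06797132463632158 0.06760628344980064 centre [0.45782741 0.00895445]
yaws 1.5356535678704335 -0.07529726600776009
[[0.4282, 0.2124], [0.5305, 0.2055], [0.4407, 0.0908]]
```

View pics/w3.png

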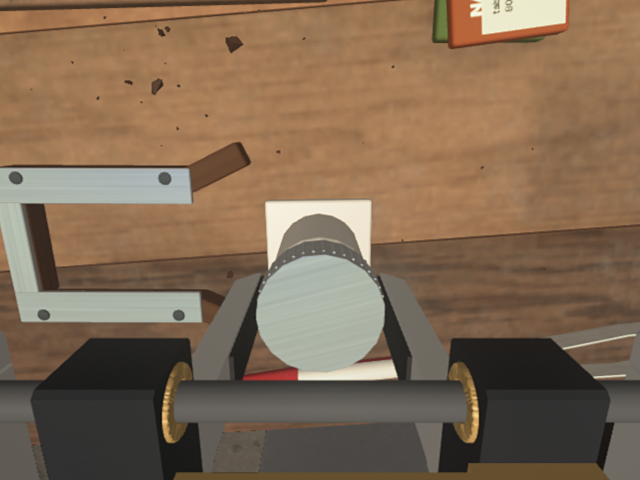

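```bash

python3 - <<'E'
from h import *
crop('w3',150,130,450,330,2.66,'c7')
c=load('w3')
f=np.array([ray(c,266,200.5,.0175),ray(c,371.5,200.3,.0175)]);print(f,np.linalg.norm(f[0]-f[1]))
m=f.mean(0);e=f[0]-f[1];e/=np.linalg.norm(e);n=np.array([-e[1],e[0],0])
print('foot centre',m+n*.034, m-n*.034,'yaw',np.arctan2(-e[0],e[1]))
print('cap',ray(c,320.5,311,.1085), ray(c,257,311,.1085),ray(c,385,311,.1085))
b=np.array([ray(c,190,168,.022),ray(c,192,203,.022),ray(c,200,291.5,.022),ray(c,202,321.5,.022)]);print(b)
print(ray(c,0,203,.022),ray(c,21,291.5,.022))
E
```

```text
[[ 0.49979983  0.03859621  0.0175    ]
 [ 0.49477847 -0.02740947  0.0175    ]] 0.06619639684315065
foot centre [0.46338711 0.00817246 0.0175    ] [0.53119119 0.00301428 0.0175    ] yaw -0.07592846777872164
cap [0.46625251 0.00694947 0.1085    ] [0.46834901 0.0339083  0.1085    ] [ 0.46412357 -0.02042649  0.1085    ]
[[0.52384815 0.08130179 0.022     ]
 [0.50257094 0.08361893 0.022     ]
 [0.44375024 0.08807974 0.022     ]
 [0.42207765 0.09020314 0.022     ]]
[0.51179096 0.20182383 0.022     ] [0.45288143 0.20542969 0.022     ]
```

View pics/c7.png

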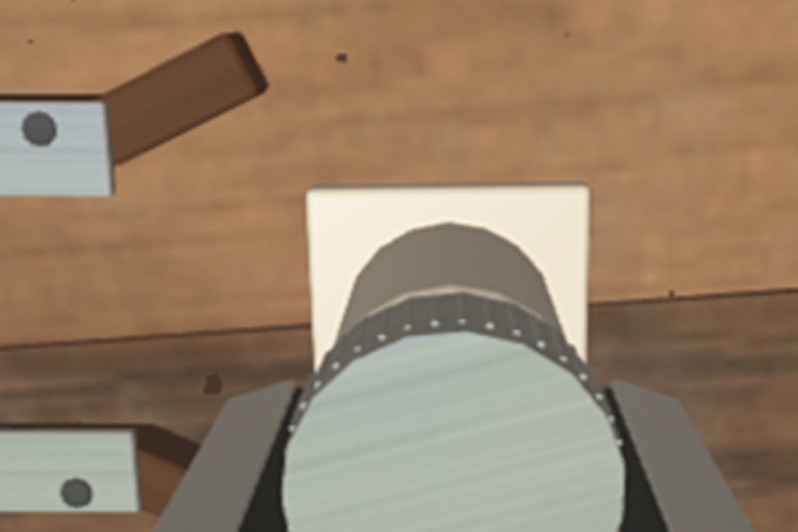

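```bash

python3 -m pendant '[{"rx":0,"ry":0.02,"rz":0,"tx":0,"ty":0,"tz":0.1,"grip":1},{"rx":0,"ry":0,"rz":0,"tx":0,"ty":0,"tz":0,"grip":1}]' 
python3 -m pendant '[{"rx":0,"ry":0,"rz":0,"tx":0,"ty":0,"tz":0.05,"grip":1},{"rx":0,"ry":0,"rz":0,"tx":0,"ty":0,"tz":0,"grip":1}]' 
python3 -m pendant '[{"rx":0,"ry":0,"rz":0,"tx":0,"ty":0,"tz":0.05,"grip":1},{"rx":0,"ry":0,"rz":0,"tx":0,"ty":0,"tz":0,"grip":1}]' 

```

```text
time_s: 4.65
ee_pos: [0.4641, 0.0067, 0.1757]
eef_rot: [-3.141, -0.002, -0.079]
force: [0.4, 0.3, -6.6]
grip_width: 0.0547
time_s: 4.82
ee_pos: [0.4642, 0.0059, 0.1735]
eef_rot: [-3.141, -0.002, -0.08]
force: [-0.2, 0.5, -5.6]
grip_width: 0.0549
time_s: 4.98
ee_pos: [0.4643, 0.0055, 0.1714]
eef_rot: [-3.141, -0.002, -0.08]
force: [-1.1, 0.1, -6.3]
grip_width: 0.0547
```

```bash

python3 -m pendant '[{"rx":0,"ry":0,"rz":0,"tx":0,"ty":0,"tz":0.05,"grip":1},{"rx":0,"ry":0,"rz":0,"tx":0,"ty":0,"tz":0,"grip":1}]' 
python3 -m pendant '[{"rx":0,"ry":0,"rz":0,"tx":0,"ty":0,"tz":0.05,"grip":1},{"rx":0,"ry":0,"rz":0,"tx":0,"ty":0,"tz":0,"grip":1}]' 
python3 - <<'E'
from h import *
snap('scene','s4');crop('s4',230,180,350,300,5,'c8'); go(.466,.0075,.168,-.078)
E

```

```text
time_s: 5.15
ee_pos: [0.4648, 0.0058, 0.1705]
eef_rot: [-3.14, -0.004, -0.081]
force: [-1.4, 0.7, -0.1]
grip_width: 0.0551
time_s: 5.32
ee_pos: [0.4654, 0.0062, 0.1703]
eef_rot: [-3.14, -0.006, -0.08]
force: [-3.9, -1.0, 4.4]
grip_width: 0.0548
pos [0.4655 0.0061 0.1705] rot [-3.1397 -0.0065 -0.0804] w 0.0549 F [-5.38  0.47  7.83] M [ 0.09  0.95 -0.02] t 5.37 q [-0.07  0.28  1.89  0.    0.97  1.58]
units t [ 0.01 -0.03  0.06] r [-0.03 -0.09 -0.03]
```

View pics/c8.png

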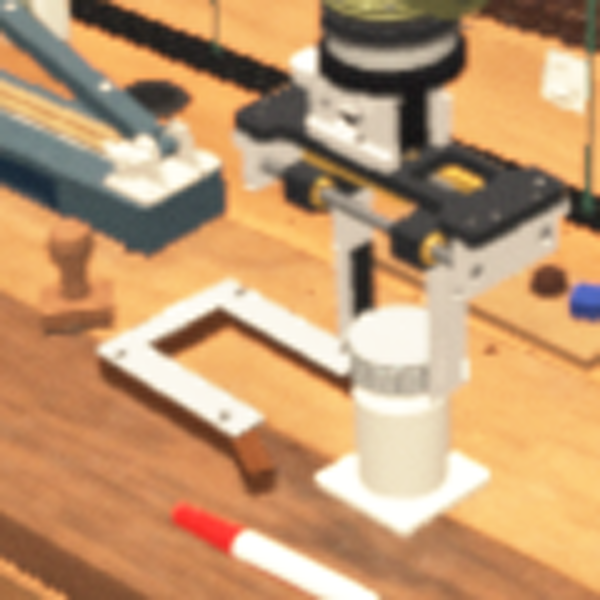

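```bash

python3 - <<'E'
from h import *
c=load('s4')
def P(pts,z): return np.array([ray(c,230+(x+.5)/5-.5,180+(y+.5)/5-.5,z)[:2] for x,y in pts])
f=P([(315,478),(405,531),(490,472)],.008); print(f.round(4).tolist(), np.linalg.norm(f[0]-f[1]),np.linalg.norm(f[2]-f[1]),'centre',(f[0]+f[2])/2)
print(P([(262,418),(240,440)],.022))
E
```

```text
[[0.4301, 0.0441], [0.4257, -0.0246], [0.4942, -0.0267]] 0.06885150539540483 0.06851368974049858 centre [0.46213944 0.00868812]
[[0.43892988 0.09141968]
 [0.41631689 0.08649802]]
```

Contact came at TCP z 0.1705, as expected. The wrist and top views both put the channel axis at TCP x ≈ 0.467 here. I'll raise the jar about 3 mm, well under the lip height, correct x, and advance along the axis.

```bash

python3 -m pendant '[{"rx":-0.03,"ry":-0.08,"rz":-0.03,"tx":0.03,"ty":-0.03,"tz":-0.09,"grip":1},{"rx":0,"ry":0,"rz":0,"tx":0.02,"ty":-0.03,"tz":0,"grip":1}]' 
python3 - <<'E'
from h import *
go(.4695,.04,.1735,-.078)
E

```

```text
time_s: 5.53
ee_pos: [0.4677, 0.0084, 0.1745]
eef_rot: [3.141, -0.001, -0.078]
force: [-0.1, 0.8, -4.8]
grip_width: 0.0548
pos [0.4677 0.0084 0.1745] rot [ 3.1411e+00 -9.0000e-04 -7.8200e-02] w 0.0548 F [-0.09  0.84 -4.75] M [0.01 0.02 0.02] t 5.53 q [-0.06  0.28  1.88 -0.    0.98  1.59]
units t [-0.02 -0.79  0.02] r [ 0.01 -0.01 -0.  ]
```

```bash

python3 -m pendant '[{"rx":0,"ry":0,"rz":0,"tx":0,"ty":-0.3,"tz":0,"grip":1},{"rx":0,"ry":0,"rz":0,"tx":0,"ty":-0.3,"tz":0,"grip":1},{"rx":0,"ry":0,"rz":0,"tx":0,"ty":-0.25,"tz":0,"grip":1},{"rx":0,"ry":0,"rz":0,"tx":0,"ty":0,"tz":0,"grip":1}]' 
python3 - <<'E'
from h import *
go(.4695,.04,.1735,-.078)
snap('wrist','w4'); crop('w4',50,130,410,340,2.2,'c9')
E

```

```text
time_s: 5.87
ee_pos: [0.471, 0.0437, 0.1741]
eef_rot: [3.141, -0.001, -0.079]
force: [-0.2, -0.5, -5.2]
grip_width: 0.0551
pos [0.471  0.0437 0.1741] rot [ 3.141e+00 -1.200e-03 -7.910e-02] w 0.0551 F [-0.18 -0.54 -5.25] M [-0.01  0.02 -0.  ] t 5.87 q [ 0.02  0.29  1.87 -0.    0.99  1.67]
units t [-0.03  0.1   0.02] r [ 0.01 -0.02 -0.02]
```

View pics/c9.png

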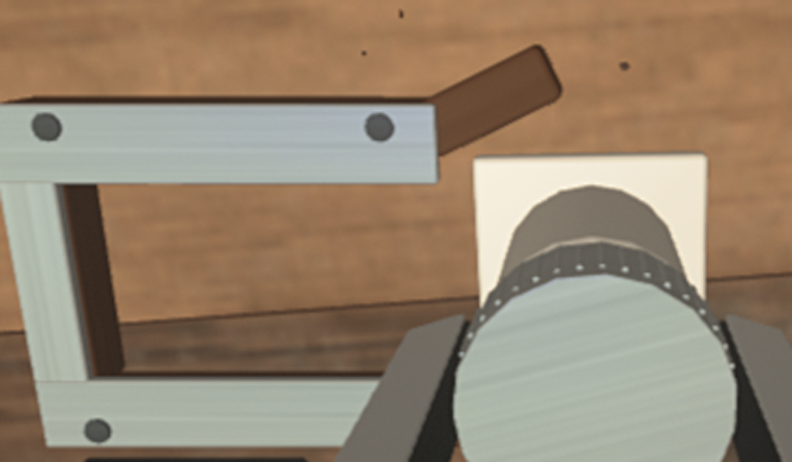

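```bash

python3 - <<'E'
from h import *
c=load('w4')
R=lambda x,y,z: ray(c,50+(x+.5)/2.2-.5,130+(y+.5)/2.2-.5,z)[:2]
a=-.078; ex=np.array([np.cos(a),np.sin(a)])
print('foot edge',R(478,156,.012)@ex,R(700,154.5,.012)@ex,'lip +x',R(100,183.5,.022)@ex,R(430,183.5,.022)@ex,'lip -x',R(150,377,.022)@ex,R(350,377,.022)@ex, 'outer+x',R(100,102.5,.022)@ex,R(400,103,.022)@ex,'outer -x',R(150,446,.022)@ex)
E
```

```text
foot edge 0.4999627287263007 0.5002268301705673 lip +x 0.4943599938173656 0.494114837546204 lip -x 0.43627310692480864 0.4361070335906372 outer+x 0.5166277036733219 0.5162803808375209 outer -x 0.4137259003792758
```

In the wrist view the foot sits about 1.5 mm to +x of the channel axis. I'll correct that and enter.

```bash

python3 -m pendant '[{"rx":0,"ry":0,"rz":0,"tx":-0.04,"ty":-0.1,"tz":0,"grip":1},{"rx":0,"ry":0,"rz":0,"tx":0,"ty":-0.3,"tz":0,"grip":1},{"rx":0,"ry":0,"rz":0,"tx":0,"ty":-0.2,"tz":0,"grip":1},{"rx":0,"ry":0,"rz":0,"tx":0,"ty":0,"tz":0,"grip":1}]' 
python3 - <<'E'
from h import *
go(.4733,.09,.1735,-.078)
snap('wrist','w5'); crop('w5',100,130,410,340,2.5,'c10')
E

```

```text
time_s: 6.25
ee_pos: [0.4711, 0.0686, 0.1737]
eef_rot: [3.14, -0.001, -0.08]
force: [0.5, -0.5, -4.5]
grip_width: 0.0547
pos [0.4711 0.0686 0.1737] rot [ 3.1405e+00 -5.0000e-04 -7.9900e-02] w 0.0547 F [ 0.48 -0.54 -4.54] M [ 0.01  0.01 -0.  ] t 6.25 q [ 0.07  0.29  1.86 -0.    0.99  1.72]
units t [ 0.01 -0.54  0.  ] r [ 0.02 -0.01 -0.03]
```

View pics/c10.png

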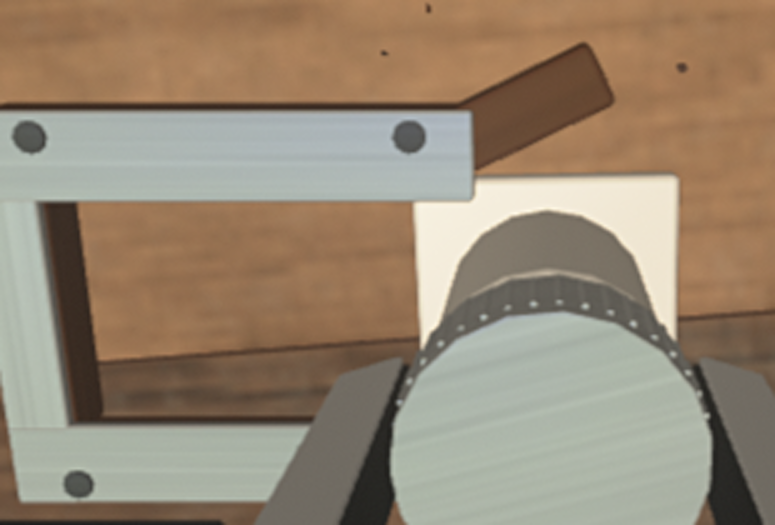

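The foot has entered under the lip with no contact force. I'll continue, watching the force.

```bash

python3 -m pendant '[{"rx":0,"ry":0,"rz":-0.03,"tx":0,"ty":-0.2,"tz":0,"grip":1},{"rx":0,"ry":0,"rz":0,"tx":0,"ty":-0.2,"tz":0,"grip":1},{"rx":0,"ry":0,"rz":0,"tx":0,"ty":-0.2,"tz":0,"grip":1},{"rx":0,"ry":0,"rz":0,"tx":0,"ty":0,"tz":0,"grip":1}]' 
python3 - <<'E'
from h import *
go(.4775,.145,.1735,-.078)
E
python3 -m pendant '[{"rx":0,"ry":0,"rz":0,"tx":0,"ty":-0.2,"tz":0,"grip":1},{"rx":0,"ry":0,"rz":0,"tx":0,"ty":-0.2,"tz":0,"grip":1},{"rx":0,"ry":0,"rz":0,"tx":0,"ty":-0.2,"tz":0,"grip":1},{"rx":0,"ry":0,"rz":0,"tx":0,"ty":0,"tz":0,"grip":1}]' 
python3 - <<'E'
from h import *
go(.4775,.145,.1735,-.078)
E

```

```text
time_s: 6.63
ee_pos: [0.4732, 0.0942, 0.1737]
eef_rot: [3.14, -0.001, -0.078]
force: [0.9, -0.8, -5.9]
grip_width: 0.0551
pos [0.4732 0.0942 0.1737] rot [ 3.1403e+00 -6.0000e-04 -7.7900e-02] w 0.0551 F [ 0.88 -0.83 -5.88] M [ 0.03  0.01 -0.04] t 6.63 q [ 0.12  0.31  1.84 -0.    0.99  1.77]
units t [ 0.01 -1.27  0.  ] r [ 0.02 -0.01  0.  ]
time_s: 6.97
ee_pos: [0.4752, 0.121, 0.1736]
eef_rot: [3.14, -0.001, -0.078]
force: [0.0, 0.4, -5.5]
grip_width: 0.0551
pos [0.4752 0.121  0.1736] rot [ 3.1404e+00 -6.0000e-04 -7.7700e-02] w 0.0551 F [ 0.01  0.44 -5.49] M [ 0.03  0.02 -0.01] t 6.97 q [ 0.18  0.32  1.82 -0.    1.    1.82]
units t [ 0.01 -0.6   0.  ] r [ 0.02 -0.01  0.  ]
```

```bash

python3 -m pendant '[{"rx":0,"ry":0,"rz":0,"tx":0,"ty":-0.2,"tz":0,"grip":1},{"rx":0,"ry":0,"rz":0,"tx":0,"ty":-0.2,"tz":0,"grip":1},{"rx":0,"ry":0,"rz":0,"tx":0,"ty":-0.1,"tz":0,"grip":1},{"rx":0,"ry":0,"rz":0,"tx":0,"ty":0,"tz":0,"grip":1}]' 
python3 -m pendant '[{"rx":0,"ry":0,"rz":0,"tx":0,"ty":-0.1,"tz":0,"grip":1},{"rx":0,"ry":0,"rz":0,"tx":0,"ty":-0.05,"tz":0,"grip":1}]'
python3 - <<'E'
from h import *
go(.4775,.155,.1735,-.078)
E

```

```text
time_s: 7.3
ee_pos: [0.4769, 0.1434, 0.1735]
eef_rot: [3.14, -0.0, -0.077]
force: [-0.4, -0.8, -5.9]
grip_width: 0.0548
time_s: 7.47
ee_pos: [0.4773, 0.1498, 0.1734]
eef_rot: [3.14, -0.0, -0.077]
force: [0.1, 0.1, -5.7]
grip_width: 0.0547
pos [0.4773 0.1498 0.1734] rot [ 3.1401e+00 -2.0000e-04 -7.7100e-02] w 0.0547 F [ 0.09  0.1  -5.65] M [ 0.05 -0.01 -0.01] t 7.47 q [ 0.23  0.34  1.79 -0.    1.01  1.88]
units t [-0.01 -0.13 -0.  ] r [ 0.02 -0.    0.01]
```

```bash

for i in 1 2 3; do python3 -m pendant '[{"rx":0,"ry":0,"rz":0,"tx":0,"ty":-0.06,"tz":0,"grip":1},{"rx":0,"ry":0,"rz":0,"tx":0,"ty":0,"tz":0,"grip":1}]' | grep -E 'pos|force'; done
```

```text
ee_pos: [0.4776, 0.1526, 0.1734]
force: [-0.1, -0.7, -5.8]
ee_pos: [0.4778, 0.155, 0.1734]
force: [-0.4, 0.8, -5.2]
ee_pos: [0.478, 0.1575, 0.1734]
force: [-0.5, -0.4, -6.1]
```

```bash

python3 - <<'E'
from h import *
snap('wrist','w6'); crop('w6',150,130,460,340,2.5,'c11')
snap('scene','s6'); crop('s6',210,170,330,290,5,'c12')
E
```

```text
(no output)
```

View pics/c11.png

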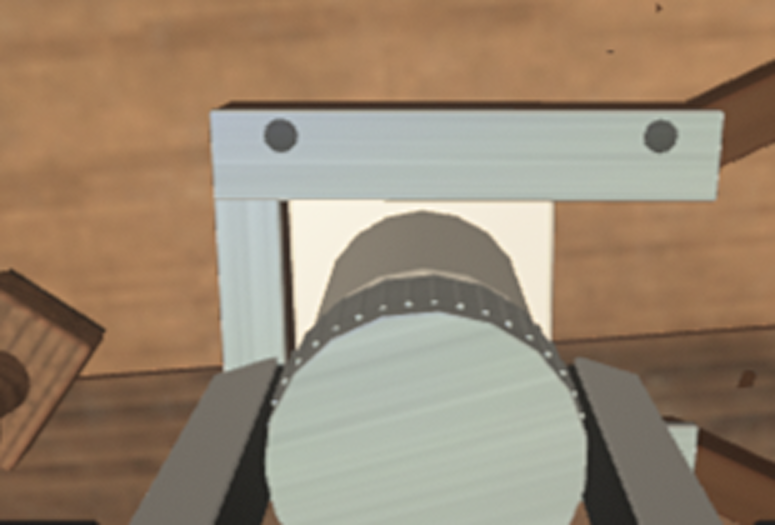

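View pics/c12.png

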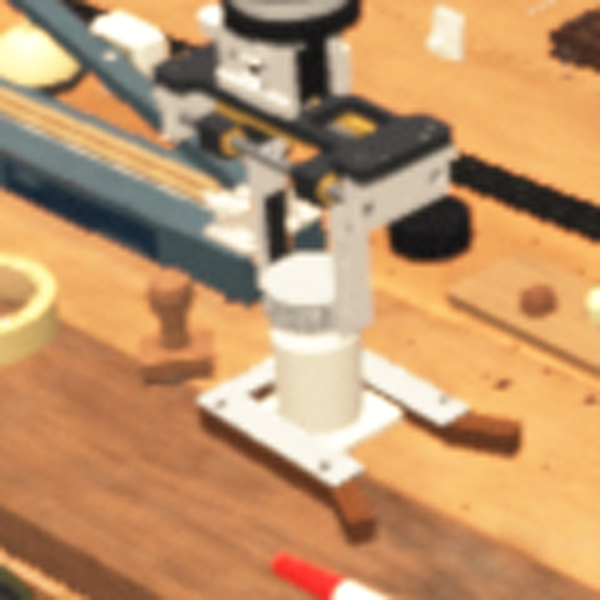

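```bash

python3 - <<'E'
from h import *
c=load('w6')
R=lambda x,y,z: ray(c,150+(x+.5)/2.5-.5,130+(y+.5)/2.5-.5,z)[:2]
a=-.078; ey=np.array([-np.sin(a),np.cos(a)])
s=.98
print('foot r-plate end (36)',(R(553,250,.0115)-R(716,195,.022))@ey,'stop face top - foot l (2)',(R(281,250,.022)-R(291,250,.0115))@ey, 'foot',(R(291,250,.0115)-R(553,250,.0115))@ey,'plate',(R(281,203,.022)-R(716,195,.022))@ey)
E
```

```text
foot r-plate end (36) 0.037511902057143436 stop face top - foot l (2) 0.0009795926430559302 foot 0.06711863412862212 plate 0.10513717139545607
```

The jar is within about 1 to 2 mm of the stop. I'll set it down.

```bash

python3 -m pendant '[{"rx":0.02,"ry":0,"rz":0,"tx":0,"ty":0.02,"tz":0.05,"grip":1},{"rx":0,"ry":0,"rz":0,"tx":0,"ty":0,"tz":0.04,"grip":1},{"rx":0,"ry":0,"rz":0,"tx":0,"ty":0,"tz":0,"grip":1}]'
python3 - <<'E'
from h import *
go(.478,.1575,.1705,-.078)
E
```

```text
time_s: 8.32
ee_pos: [0.4782, 0.1567, 0.1706]
eef_rot: [-3.14, -0.001, -0.078]
force: [-1.3, 0.0, -1.5]
grip_width: 0.0551
pos [0.4782 0.1567 0.1706] rot [-3.1405e+00 -1.4000e-03 -7.7900e-02] w 0.0551 F [-1.29  0.01 -1.49] M [-0.03  0.36 -0.05] t 8.32 q [0.24 0.35 1.79 0.   1.   1.89]
units t [-0.01 -0.02  0.  ] r [-0.02 -0.02  0.  ]
```

```bash

python3 -m pendant '[{"rx":-0.02,"ry":-0.02,"rz":0,"tx":-0.01,"ty":0,"tz":0.03,"grip":1},{"rx":0,"ry":0,"rz":0,"tx":0,"ty":0,"tz":0.02,"grip":1},{"rx":0,"ry":0,"rz":0,"tx":0,"ty":0,"tz":0,"grip":1},{"rx":0,"ry":0,"rz":0,"tx":0,"ty":0,"tz":0,"grip":1},{"rx":0,"ry":0,"rz":0,"tx":0,"ty":0,"tz":0,"grip":1},{"rx":0,"ry":0,"rz":0,"tx":0,"ty":0,"tz":0,"grip":1}]' 55
python3 - <<'E'
from h import *
go(.478,.1567,.1705,-.078)
snap('top','t7');snap('scene','s7'); crop('s7',210,170,330,290,5,'c13')
E
```

```text
time_s: 8.82
ee_pos: [0.4781, 0.1569, 0.1706]
eef_rot: [-3.141, -0.002, -0.078]
force: [-1.7, 1.2, 0.8]
grip_width: 0.0544
pos [0.4781 0.1569 0.1706] rot [-3.141e+00 -2.000e-03 -7.800e-02] w 0.0544 F [-1.75  1.18  0.83] M [ 0.04  0.41 -0.  ] t 8.82 q [ 0.24  0.35  1.79 -0.    1.    1.89]
units t [-0.  0.  0.] r [-0.01 -0.03 -0.  ]
```

View pics/c13.png

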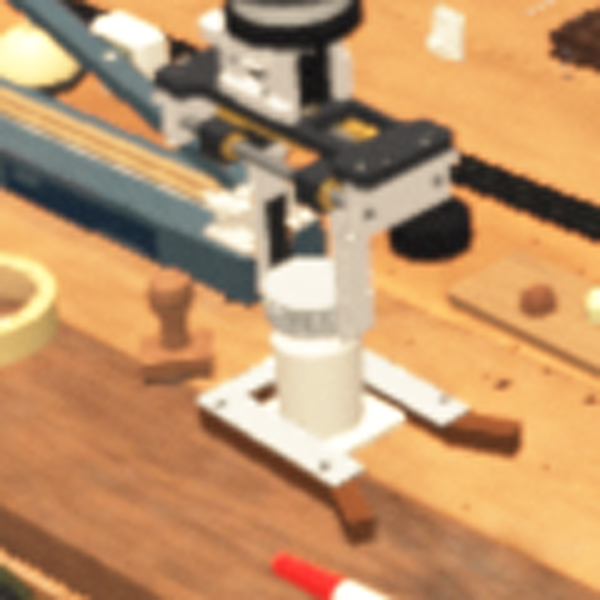

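The jar is seated in the brace, upright, with the table carrying its weight. I'll start unscrewing CCW (tool rz negative), first in small part to check forces.

```bash

python3 -m pendant '[{"rx":0,"ry":0,"rz":-0.5,"tx":0,"ty":0,"tz":0,"grip":1},{"rx":0,"ry":0,"rz":-0.6,"tx":0,"ty":0,"tz":0,"grip":1},{"rx":0,"ry":0,"rz":-0.6,"tx":0,"ty":0,"tz":0,"grip":1},{"rx":0,"ry":0,"rz":-0.6,"tx":0,"ty":0,"tz":0,"grip":1}]'
python3 - <<'E'
from h import *
go(.478,.1567,.1705,1.02)
E
```

```text
time_s: 9.25
ee_pos: [0.4785, 0.1569, 0.1706]
eef_rot: [-3.141, -0.003, 0.086]
force: [-2.7, 0.4, 1.0]
grip_width: 0.0546
pos [0.4785 0.1569 0.1706] rot [-3.141e+00 -2.900e-03  8.620e-02] w 0.0546 F [-2.7   0.43  1.05] M [-0.    0.23 -0.27] t 9.25 q [0.24 0.35 1.79 0.   1.   1.73]
units t [-0.01  0.    0.  ] r [ 1.000e-02 -4.000e-02 -1.338e+01]
```

```bash

python3 -m pendant '[{"rx":0,"ry":-0.02,"rz":-0.8,"tx":-0.01,"ty":0,"tz":0,"grip":1},{"rx":0,"ry":0,"rz":-0.8,"tx":0,"ty":0,"tz":0,"grip":1},{"rx":0,"ry":0,"rz":-0.8,"tx":0,"ty":0,"tz":0,"grip":1},{"rx":0,"ry":0,"rz":-0.8,"tx":0,"ty":0,"tz":0,"grip":1},{"rx":0,"ry":0,"rz":-0.8,"tx":0,"ty":0,"tz":0,"grip":1},{"rx":0,"ry":0,"rz":-0.8,"tx":0,"ty":0,"tz":0,"grip":1}]'
python3 - <<'E'
from h import *
go(.478,.1567,.1705,1.02)
E
```

```text
time_s: 9.75
ee_pos: [0.4792, 0.1574, 0.1713]
eef_rot: [-3.141, -0.006, 0.435]
force: [-2.1, 2.6, -0.5]
grip_width: 0.0549
pos [0.4792 0.1574 0.1713] rot [-3.1408 -0.0061  0.4351] w 0.0549 F [-2.07  2.57 -0.46] M [ 0.33  0.34 -0.29] t 9.75 q [0.24 0.35 1.78 0.   1.   1.38]
units t [-0.03  0.    0.02] r [ 0.01 -0.09 -8.38]
```

```bash

python3 -m pendant '[{"rx":0.01,"ry":-0.05,"rz":-0.8,"tx":-0.02,"ty":0,"tz":0,"grip":1},{"rx":0,"ry":0,"rz":-0.8,"tx":0,"ty":0,"tz":0,"grip":1},{"rx":0,"ry":0,"rz":-0.8,"tx":0,"ty":0,"tz":0,"grip":1},{"rx":0,"ry":0,"rz":-0.8,"tx":0,"ty":0,"tz":0,"grip":1},{"rx":0,"ry":0,"rz":-0.8,"tx":0,"ty":0,"tz":0,"grip":1},{"rx":0,"ry":0,"rz":-0.8,"tx":0,"ty":0,"tz":0,"grip":1}]'
python3 - <<'E'
from h import *
go(.478,.1567,.1705,1.02)
E
```

```text
time_s: 10.25
ee_pos: [0.4791, 0.1581, 0.1722]
eef_rot: [-3.141, -0.007, 0.785]
force: [-4.3, -1.5, 4.0]
grip_width: 0.0545
pos [0.4791 0.1581 0.1722] rot [-3.1406 -0.0067  0.7854] w 0.0545 F [-4.34 -1.51  4.02] M [-0.2   0.72 -0.05] t 10.25 q [0.24 0.35 1.78 0.01 1.   1.03]
units t [-0.04  0.01  0.04] r [-0.   -0.1  -3.36]
```

```bash

python3 -m pendant '[{"rx":0,"ry":-0.07,"rz":-0.7,"tx":-0.02,"ty":0,"tz":0,"grip":1},{"rx":0,"ry":0,"rz":-0.8,"tx":0,"ty":0,"tz":0,"grip":1},{"rx":0,"ry":0,"rz":-0.8,"tx":0,"ty":0,"tz":0,"grip":1},{"rx":0,"ry":0,"rz":-0.8,"tx":0,"ty":0,"tz":0,"grip":1},{"rx":0,"ry":0,"rz":0,"tx":0,"ty":0,"tz":0,"grip":1}]'
python3 - <<'E'
from h import *
go(.478,.1567,.1705,1.02)
snap('wrist','w8');snap('scene','s8'); crop('s8',210,170,330,290,5,'c14')
E
```

```text
time_s: 10.67
ee_pos: [0.4791, 0.1577, 0.1726]
eef_rot: [3.141, -0.004, 1.016]
force: [-1.7, -1.0, -0.5]
grip_width: 0.0546
pos [0.4791 0.1577 0.1726] rot [ 3.1406 -0.0036  1.0157] w 0.0546 F [-1.72 -0.99 -0.47] M [-0.15  0.33  0.03] t 10.67 q [0.24 0.35 1.78 0.   1.   0.8 ]
units t [-0.04 -0.01  0.05] r [ 0.01 -0.05 -0.06]
```

View pics/c14.png

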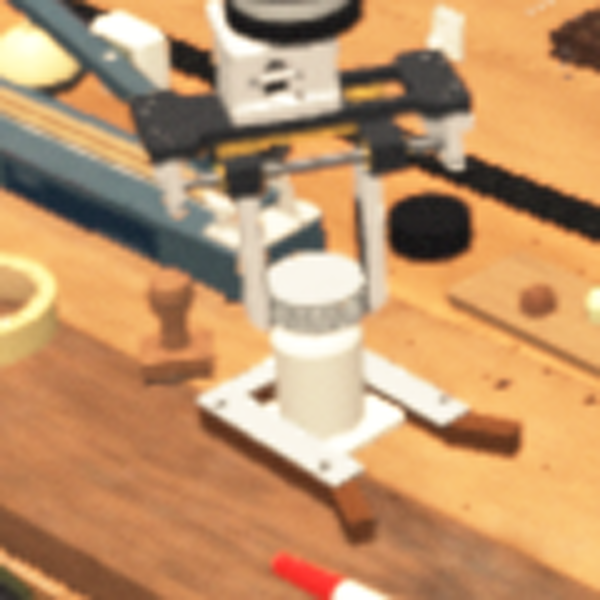

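View pics/w8.png

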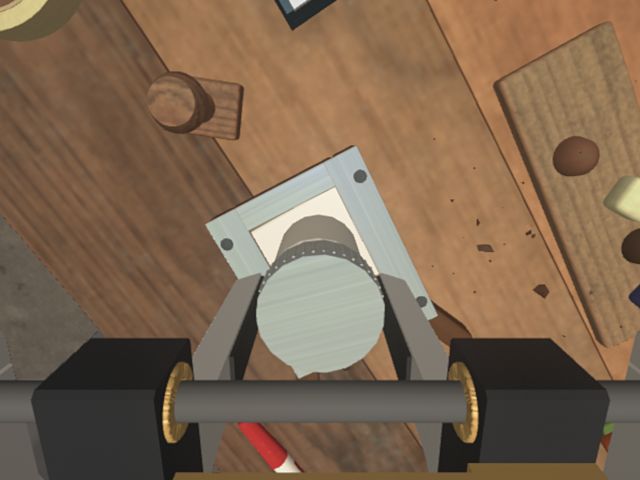

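The turn is 1.09 rad and the torque has dropped to about 0. The foot is still square and home in the brace, and the cap turned with the gripper. I'll lift carefully.

```bash

python3 -m pendant '[{"rx":0,"ry":-0.04,"rz":0,"tx":0,"ty":0,"tz":-0.08,"grip":1},{"rx":0,"ry":0,"rz":0,"tx":0,"ty":0,"tz":-0.08,"grip":1},{"rx":0,"ry":0,"rz":0,"tx":0,"ty":0,"tz":0,"grip":1}]'
python3 - <<'E'
from h import *
go(.478,.1567,.1955,1.02)
E
```

```text
time_s: 11.02
ee_pos: [0.4794, 0.1575, 0.1797]
eef_rot: [3.14, -0.001, 1.007]
force: [-1.9, -0.1, -1.1]
grip_width: 0.0543
pos [0.4794 0.1575 0.1797] rot [ 3.1401e+00 -6.0000e-04  1.0066e+00] w 0.0543 F [-1.91 -0.13 -1.14] M [-0.08  0.31  0.01] t 11.02 q [ 0.25  0.34  1.78 -0.    1.02  0.81]
units t [-0.03 -0.02 -0.4 ] r [ 0.02 -0.01 -0.19]
```

The wrist force is only −1.1 N, so the jar is staying put. I'll continue up.

```bash

python3 -m pendant '[{"rx":0,"ry":0,"rz":0,"tx":0,"ty":0,"tz":-0.12,"grip":1},{"rx":0,"ry":0,"rz":0,"tx":0,"ty":0,"tz":-0.12,"grip":1},{"rx":0,"ry":0,"rz":0,"tx":0,"ty":0,"tz":-0.12,"grip":1},{"rx":0,"ry":0,"rz":0,"tx":0,"ty":0,"tz":-0.1,"grip":1},{"rx":0,"ry":0,"rz":0,"tx":0,"ty":0,"tz":0,"grip":1},{"rx":0,"ry":0,"rz":0,"tx":0,"ty":0,"tz":0,"grip":1}]'
python3 - <<'E'
from h import *
go(.478,.1567,.1955,1.02)
snap('wrist','w9');snap('scene','s9'); crop('s9',210,170,330,290,5,'c15')
E
```

```text
time_s: 11.52
ee_pos: [0.48, 0.1576, 0.2014]
eef_rot: [3.138, -0.003, 1.005]
force: [0.0, -0.2, -0.1]
grip_width: 0.0547
pos [0.48   0.1576 0.2014] rot [ 3.1378e+00 -2.9000e-03  1.0050e+00] w 0.0547 F [ 0.02 -0.16 -0.12] M [-0.02 -0.01  0.05] t 11.52 q [ 0.25  0.31  1.76 -0.    1.07  0.81]
units t [-0.05 -0.03  0.15] r [ 0.06 -0.04 -0.22]
```

View pics/c15.png

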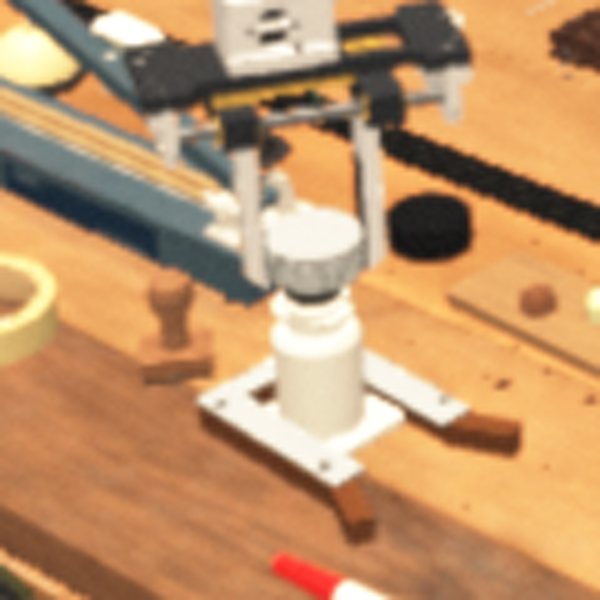

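View pics/w9.png

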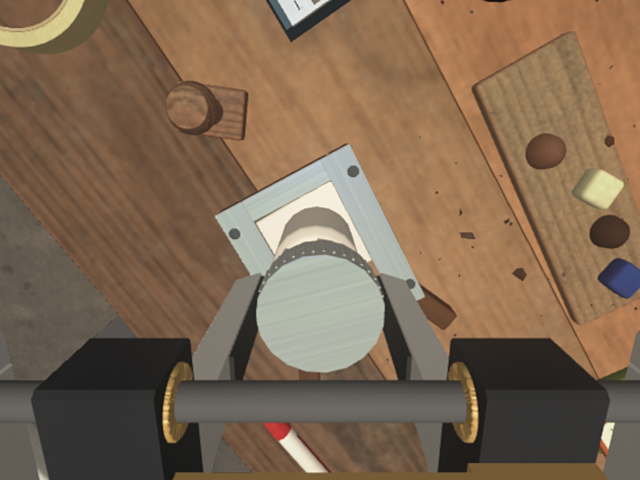

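The cap is clear of the neck (three thread segments visible), the jar is still home, and the force is about 0. The cap may be slightly tilted in the grip, so I'll enlarge.

```bash

python3 - <<'E'
from h import *
crop('s9',250,200,300,250,12,'c16');crop('s8',250,205,300,255,12,'c17')
a=cv2.imread('pics/c16.png');b=cv2.imread('pics/c17.png');cv2.imwrite('pics/c18.png',cv2.resize(np.hstack([b,a]),(800,400)))
E
```

```text
(no output)
```

View pics/c18.png

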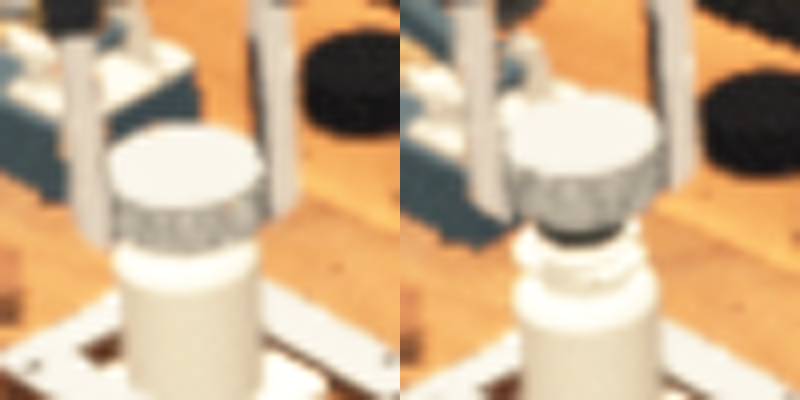

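```bash

python3 - <<'E'
from h import *
crop('w9',220,220,420,390,4,'c19');crop('w8',220,220,420,390,4,'c20')
a=cv2.imread('pics/c20.png');b=cv2.imread('pics/c19.png');cv2.imwrite('pics/c21.png',cv2.resize(np.hstack([a,b]),(800,340)))
for n in ['w3','w8','w9']:
    im=cv2.imread('pics/%s.png'%n).astype(int)
    h=cv2.cvtColor(im.astype(np.uint8),cv2.COLOR_BGR2HSV)
    m=((h[...,0]>60)&(h[...,0]<105)&(h[...,2]>120)).astype(np.uint8); m[:255]=0;m[378:]=0;m[:,:250]=0;m[:,392:]=0
    k,l,s,_=cv2.connectedComponentsWithStats(m); i=1+np.argmax(s[1:,4]); cs,_=cv2.findContours((l==i).astype(np.uint8),0,1)
    print(n,s[i],cv2.fitEllipse(max(cs,key=len)))
E
```

```text
w3 [271 255  61  24 463] ((299.50347900390625, 265.13238525390625), (12.888432502746582, 53.099037170410156), 72.50911712646484)
w8 [286 255  54  11  99] ((301.2806396484375, 219.09490966796875), (76.02782440185547, 94.70113372802734), 79.73382568359375)
w9 [286 255  61  11 108] ((306.3707275390625, 235.7841796875), (41.26978302001953, 67.64878845214844), 81.03775787353516)
```

View pics/c21.png

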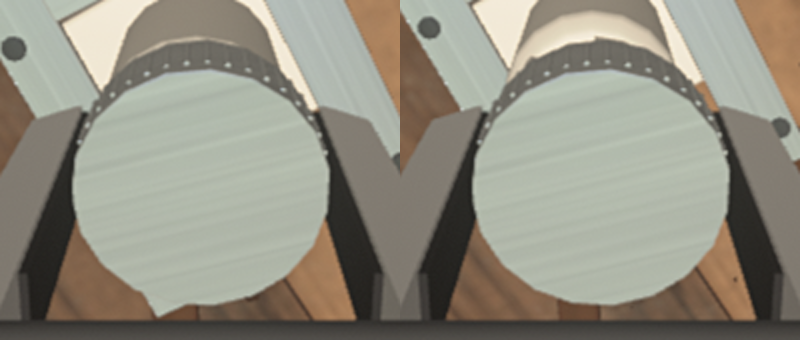

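The cap sits in the gripper exactly as before the lift, so it is level; the earlier tilt was a viewing effect. I'll take one settling hold, do a final check, and hand in.

```bash

python3 -m pendant '[{"rx":0,"ry":0,"rz":0,"tx":0,"ty":0,"tz":0,"grip":1},{"rx":0,"ry":0,"rz":0,"tx":0,"ty":0,"tz":0,"grip":1},{"rx":0,"ry":0,"rz":0,"tx":0,"ty":0,"tz":0,"grip":1}]'
python3 - <<'E'
from h import *
go(.478,.1567,.1955,1.02); print(np.abs(ctrl.get_obs()['joint_vel']).max())
snap('scene','s10'); crop('s10',200,150,360,270,5,'c22')
E
```

```text
time_s: 11.87
ee_pos: [0.4798, 0.1576, 0.2005]
eef_rot: [3.139, -0.002, 1.005]
force: [-0.2, -0.3, -1.0]
grip_width: 0.0546
pos [0.4798 0.1576 0.2005] rot [ 3.1387e+00 -1.9000e-03  1.0050e+00] w 0.0546 F [-0.17 -0.31 -0.97] M [-0.06 -0.01  0.  ] t 11.87 q [ 0.25  0.31  1.76 -0.    1.07  0.81]
units t [-0.04 -0.03  0.13] r [ 0.04 -0.03 -0.22]
0.003272901442927844
```

View pics/c22.png

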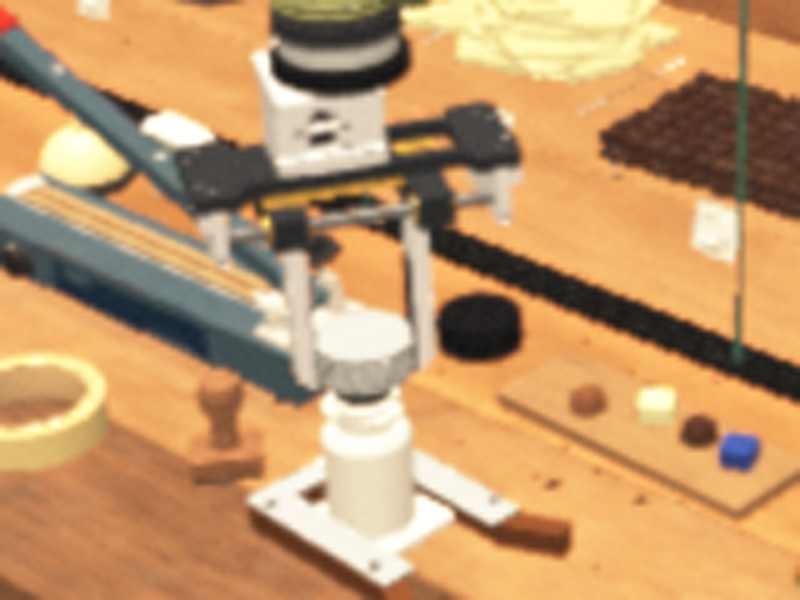

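```bash
python3 - <<'E'
from h import *
print(ctrl.hand_in()); go(.478,.1567,.1955,1.02)
E
```

```text
the job is handed in; nothing more can be done
None
the job is handed in; nothing more can be done
```

The job is done and handed in at about 12 s. It gives no verdict, so success rests on my own checks.

**What I did:**
- I gripped the jar by its cap, carried it to the mouth of the brace and turned it to line up with the channel.
- I moved it in under the lips to within about 1–2 mm of the end stop and set it down. I carried it about 3 mm above the worktop along the channel rather than sliding it on the wood. No contact with the end stop registered on the force reading.
- I unscrewed the cap about 1.09 rad counterclockwise. The torque was about 0.27–0.29 N m at first and had dropped to about 0 by the end.
- I lifted the cap straight up, about 30 mm in all, a little more than the couple of centimetres asked.

**Last checks:**
- **Cap:** it is held at 54.6 mm width with the gripper level to within 0.003 rad. Its rim is about 30 mm above where it sat when closed, with clear air above the neck. The arm is still (joint speed 0.003 rad/s) and the wrist force is about 1 N.
- **Jar:** it is upright and still home in the brace, foot square to the channel.
- **Other things:** nothing looked moved in the last view. That view did not show the spool, tongs, marker or gift boxes, and I did not measure them again.

**Disagreements:**
- The cameras differed by about 3 mm in x. I lined the jar up with the channel using the wrist camera alone, where that difference cancels.
- In the scene view the lifted cap looked slightly tilted. The wrist view shows it sitting in the gripper the same as before the lift, so I take the tilt as a viewing effect.

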